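# Set up the pouring station over the drip tray

### The job

Set up the hand-papermaking station: lay the two wooden bearers flat across the tray the short way, centred, about 12 cm apart and evenly either side of its middle, set the mould screen-up on both of them, centred on and lengthwise with the tray, and lay the deckle flat on the mould between its two end cleats, its long sides flush with the mould's. Stand the steel pouring cup upright on the table beside the tray's right-hand end as seen from the robot, its body no more than a hand's breadth (8 cm) from it. Set each thing down without letting it fall, and leave the jar and the bottle where they are.

Things in the scene. Friction and masses are not known exactly. Their poses are not given: they have to be found in the camera images.
- tray: shallow blue plastic tray, empty, fixed; 190 mm (own x, the short way) by 270 mm (own y, the long way) over its lip, 65 mm high; opening 162 x 242 mm. Origin: middle of its underside, on the table; z up. Its long way runs along world y within 0.15 rad; its right-hand end seen from the robot is at its own -y. Bars laid across rest on the level lip, 65 mm above the table
- bearer_a_mid (a point): plain bar of pale wood, 230 x 22 x 20 mm high, one of a like pair (either may go at either end). Point: its centre, 10 mm above its underside; own x along its length, z up. Starts flat on the table, lengthwise to y within 0.2 rad. 70 g. Grip it across its 22 mm width at mid-length
- bearer_b_mid (a point): plain bar of pale wood, 230 x 22 x 20 mm high, one of a like pair (either may go at either end). Point: its centre, 10 mm above its underside; own x along its length, z up. Starts flat on the table, lengthwise to y within 0.2 rad. 70 g. Grip it across its 22 mm width at mid-length
- mould_mid (a point): the mould: pale wooden frame 110 (own x) x 198 mm (own y), 20 mm high, rigid closed wire screen flush on top; across each end a raised cleat to grip, 18 mm thick, 20 to 44 mm above the underside, middle at own y +-90 mm. Point: its centre, 22 mm above its underside; z up. Starts screen up, own y along world y within 0.2 rad. 140 g: hold a cleat firmly (30 N), closing along own y. On the bearers its underside is at 85 mm
- deckle_mid (a point): the deckle: open frame of pale wood, no screen, 110 (own x) x 142 mm (own y), 35 mm high, bars 16 mm thick. Point: middle of its empty opening, 17.5 mm above its underside; z up. Starts own y along world y within 0.2 rad. 100 g: grip a long bar at its middle, own x +-47 mm, closing along own x. On the mould (10 mm to spare to each cleat) its underside is 105 mm above the table
- cup_mid (a point): plain steel mug, 56 mm across and 80 mm high, open on top, with one loop handle that reaches 64 mm from its axis towards own +y (at the start roughly towards the robot; keep it from catching on the tray). The point is on its axis, 40 mm above its underside; z up. About 120 g: grip it across its 56 mm body, fingers closing along own x
- jar: bystander: squat amber glass jar with a steel lid, 60 mm across, 72 mm high; origin at the middle of its underside. To be left alone
- bottle: bystander: green glass bottle with a black cap, 60 mm across, 115 mm high, standing beyond and left of the tray; origin at the middle of its underside. To be left alone
There are look-alikes about, which are no part of the job. What is shaped like the part that bears mould_mid but black is not meant.

How it is judged:
By the outcome, as a careful person would: the job done as asked, in the order asked, and still so for the second after the job is handed in, with the robot touching nothing.
It also fails if it takes over 128 s, if anything falls off the work surface, if the arm or the gripper's body presses on something with over 40 N, if the wrist force passes 120 N, or if a joint passes its speed limit or range.

### The arm

A 7-joint arm with a two-finger parallel gripper is mounted at the origin on the work surface. World frame = base frame: x ahead of the robot, y to its left, z up, the work surface at z = 0. Lengths are in m, angles in rad, forces in N, time in s.
With the tool pointing down it reaches from about 0.4 to 0.85 m from the base axis. Payload 10.4 kg.
Tool frame: the origin (TCP) lies at the centre of the arm's flange, where the gripper is bolted on; the fingertips stand 173 mm ahead of it and the grasp point (between the pads) lies 155 mm ahead of it; z points along the fingers, y is the line along which they close (so a half turn about z gives the same grasp; the last joint's range is limited). The gripper opens to 85 mm and grips with 20 to 120 N. Pads are 22 mm wide; open, the fingers measure 114 mm over their backs; the gripper's body (76 mm by 85 mm) begins 54 mm behind the grasp point. The pads swing forward as they close: fully open they stand 13 mm farther back than shut.
Start: joints at [-0.023, 0.332, -0.065, 1.46, 0.022, 1.35, -0.088], TCP at [0.625, 0, 0.405] pointing down, gripper open.
Joint ranges: [-2.6, 2.6], [-0.5, 2.12], [-1.47, 1.34], [0.16, 2.42], [-1.27, 4.41], [0.06, 2.06], [-2.6, 2.6]. Speed limits (rad/s): [2.22, 2.22, 2.79, 2.79, 3.14, 3.14, 3.14].

### API

Orientations are given as a unit quaternion [x, y, z, w].
In Python, from workcell import manip, viewer, finder gives the robot as it stands.
- The arm moves only by the tool arm_command, never from a script. Its argument "plan" is a list of rows, each an object with "dp": the shift along the tool's x, y, z in mm, a list of three; "spin": the turn about the tool's z in rad. A call has 1 to 5 rows; each row shifts and turns the commanded pose from where the row before left it, along the tool's axes as they then stand; what a row does not reach is not made up. A row lasts 1/10 s, in which the tool goes at most 50 mm and 8.59 degrees, less where a joint would pass 70% of its speed; a pose out of reach is approached as far as the arm can. A call is refused whole if a number of a shift passes 50 or a number of a turn 0.15, either way. A call with a gripper value outside its range is refused whole. "grip" is the closure, from -1 (fully open) to 1 (shut), set as the call begins (left out, the last holds). The fingers move at their own pace and stop on an object; "newtons" is the grip in N (left out, the last holds). Time passes only in rows, so rows that do not move let the fingers close. It gives the time, the measured TCP pose, the force, the opening and the grip force at its end, in the units of the state.
- manip.get_obs(): the state, without advancing time (a new reading comes with each control period).
- viewer.camera(name): name is "scene" or "side" or "wrist"; returns the picture (420x560x3 uint8, blue, green, red); there is no depth.
- viewer.camera_params(name): a dict with "vertical_fov" (degrees; the focal length in pixels is half the picture's height over the tangent of half this angle, whatever the lens; pixels are square), "cx", "cy" (the principal point, pixels), "R" (3x3) and "t" (3): a world point X has camera coordinates R X + t; the wrist camera has in their place "T_tool_cam" (4x4, takes a point from camera to tool coordinates, whose origin is the TCP and whose axes are the flange's). Camera axes: x right, y down, z forward; pixel columns grow to the right and rows downward; lengths in m; the calibration is good to about 2 mm. A picture is of the moment at which its call begins: read the wrist's pose just before it. camera_params takes no time and is no camera call.
- manip.hand_in(): hands the job in; it is judged then, once.
Trained networks look in the newest picture that a camera, given by its name, has taken for a name from the list of things; names that differ only in an ending like _2 or _b are one class to them, and where a whole thing is asked for, a point or a joint stands for the part that bears it (a point fixed in the world has none). Each returns a list of dicts, best first, with "score" (0 to 1); they miss things now and then, are a little off and sometimes report something else, mostly with a low value. They report only what shows in the picture. A call takes as long as a camera call. They do not tell look-alikes from the thing itself.
- finder.find_in(camera, thing): "position" ([x, y, z] in m, in world coordinates, good to about 4 mm: the middle of the surface that is visible of it).
The state is a dict: "clock": time; "joint_pos": joint angles; "joint_velocities": joint speeds; "tau": joint torques, N m; "position": TCP position; "ee_rot": TCP orientation; "ft_force": force on the tool from outside, world axes, zero at the start; "torque": the same for the moment, N m; "grip_width": opening from 0.0 (shut) to 1.0 (fully open); "grasp_force": force on a finger pad.
Only numpy, scipy, OpenCV 4.12 (cv2) and the standard library are available. Lean on these libraries where they do the work, as an engineer would, in place of code of your own. Each camera call takes 0.05 s, during which the arm holds its last target. There are 200 camera calls.

## Working session

There is one attempt and no reset: what is moved stays moved. The work goes in short steps, Python scripts to look and compute and a tool call to move; the robot and the scene stay as the last step left them, time stands still between calls to the robot, and variables do not carry over. Pictures are saved under pics/ and viewed, at most 14 in all, crops included, and the job is handed in when it is done.

Besides the shell and the picture viewer there is one more tool, called after "Call:" as name(argument=value, ...), one argument or row to a line, values as JSON. arm_command: Moves the arm, as the interface text tells. Its arguments: {"type":"object","properties":{"plan":{"type":"array","items":{"type":"object","properties":{"dp":{"type":"array","items":{"type":"number"}},"spin":{"type":"number"}}}},"grip":{"type":"number"},"newtons":{"type":"number"}},"required":["plan"]}

```bash
ls; mkdir -p pics; cat > h.py <<'E'
import numpy as np, cv2
from workcell import manip, viewer, finder
from scipy.spatial.transform import Rotation as Rt
def params(n):
    p=viewer.camera_params(n); 
    f=210/np.tan(np.radians(p["vertical_fov"])/2)
    if "R" in p: R=np.array(p["R"]);t=np.array(p["t"])
    else:
        o=manip.get_obs(); T=np.eye(4);T[:3,:3]=Rt.from_quat(o["ee_rot"]).as_matrix();T[:3,3]=o["position"]
        M=np.linalg.inv(T@np.array(p["T_tool_cam"])); R=M[:3,:3];t=M[:3,3]
    return f,p["cx"],p["cy"],R,t
def proj(n,X,P=None):
    f,cx,cy,R,t=P or params(n); c=R@np.asarray(X,float)+t; return np.array([cx+f*c[0]/c[2],cy+f*c[1]/c[2]])
def ray(n,u,v,z,P=None):
    f,cx,cy,R,t=P or params(n); d=R.T@np.array([(u-cx)/f,(v-cy)/f,1]); o=-R.T@t; return o+d*(z-o[2])/d[2]
def snap(n,fn):
    P=params(n); im=np.array(viewer.camera(n)); cv2.imwrite("pics/"+fn,im); np.save("pics/"+fn+".npy",np.array([0])); import pickle; pickle.dump(P,open("pics/"+fn+".pkl","wb")); return im,P
def load(fn):
    import pickle; return pickle.load(open("pics/"+fn+".pkl","rb"))
E
sed -i 's/ np.save([^;]*;//' h.py
python3 - <<'E'
from h import *
o=manip.get_obs(); print({k:np.round(v,3) for k,v in o.items()})
for c in ["scene","side","wrist"]:
    im,P=snap(c,c+"0.png"); print(c,P[0],P[1:3],"cam at",np.round(-P[3].T@P[4],2))
for c in ["scene","side"]:
  for n in ["tray","bearer_a_mid","mould_mid","deckle_mid","cup_mid","jar","bottle"]:
    for r in finder.find_in(c,n)[:4]: print(c,n,round(r["score"],2),np.round(r["position"],3))
E
```

```text
pics
{'clock': np.float64(0.0), 'joint_pos': array([-0.023,  0.333, -0.065,  1.461,  0.022,  1.35 , -0.089]), 'joint_velocities': array([-0.001, -0.001,  0.   , -0.001, -0.001, -0.003,  0.001]), 'tau': array([ 0.0000e+00, -6.2545e+01,  5.0000e-02, -3.9161e+01,  1.6000e-02,
        1.0000e-02, -0.0000e+00]), 'position': array([0.625, 0.   , 0.404]), 'ee_rot': array([ 0.707,  0.707, -0.001, -0.   ]), 'ft_force': array([-0.271,  0.292,  0.079]), 'torque': array([ 0.021,  0.05 , -0.002]), 'grasp_force': np.float64(0.0), 'grip_width': np.float64(0.998)}
scene 396.3125007276527 (277.09007321777875, 202.2635511785918) cam at [1.39 0.41 0.79]
side 505.15033276288443 (275.6378927632487, 198.87728864189708) cam at [ 0.19 -0.87  1.34]
wrist 333.59083761407993 (276.9289525234268, 207.48113005251253) cam at [0.63 0.08 0.37]
scene tray 0.59 [ 0.609 -0.024  0.027]
scene bearer_a_mid 0.75 [ 0.584 -0.327  0.021]
scene mould_mid 0.8 [0.222 0.33  0.017]
scene mould_mid 0.78 [0.455 0.597 0.022]
scene mould_mid 0.62 [0.425 0.342 0.016]
scene cup_mid 0.83 [0.45  0.086 0.053]
scene cup_mid 0.56 [0.736 0.259 0.072]
scene bottle 0.82 [0.734 0.257 0.07 ]
side tray 0.63 [ 0.631 -0.014  0.003]
side mould_mid 0.88 [0.409 0.34  0.02 ]
side mould_mid 0.79 [0.462 0.534 0.021]
side mould_mid 0.74 [0.199 0.321 0.019]
side mould_mid 0.56 [ 0.632 -0.016  0.006]
side deckle_mid 0.78 [ 0.416 -0.327  0.032]
side cup_mid 0.9 [0.416 0.075 0.05 ]
side jar 0.62 [ 0.419 -0.074  0.057]
side bottle 0.62 [0.696 0.252 0.072]
```

```bash
python3 - <<'E'
import cv2
for c in ["scene","side"]:
    im=cv2.imread(f"pics/{c}0.png"); cv2.imwrite(f"pics/{c}0b.png",cv2.resize(im,(800,600),interpolation=cv2.INTER_CUBIC))
E
```

```text
(no output)
```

View pics/scene0b.png

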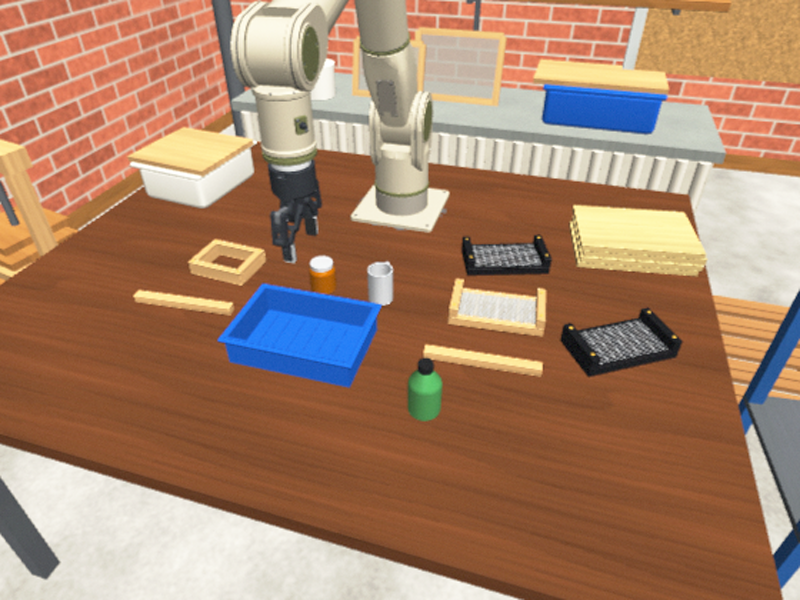

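View pics/side0b.png

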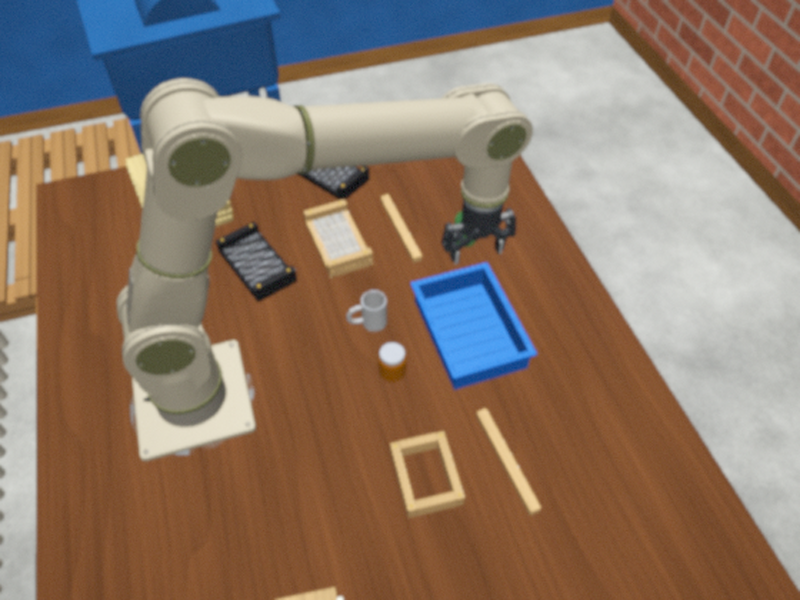

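Both views agree. In the scene view the tray is at (300,335), the bearers at (183,302) and (483,360), the pale mould at (498,307), the deckle at (227,261), the cup at (380,283), the jar at (321,273) and the bottle at (425,390). The two black moulds are look-alikes. Next I'll measure the poses from rectified views.

```bash
cat >> h.py <<'E'
def rect(fn,z,x0,x1,y0,y1,mm=1.0):
    """top-down warp on plane z: col = (x-x0), row=(y-y0), mm per px"""
    P=load(fn); im=cv2.imread("pics/"+fn); W=np.array([[x0,y0],[x1,y0],[x1,y1],[x0,y1]])
    src=np.float32([proj(None,[*w,z],P) for w in W]); dst=np.float32((W-[x0,y0])*1000/mm)
    return cv2.warpPerspective(im,cv2.getPerspectiveTransform(src,dst),(int((x1-x0)*1000/mm),int((y1-y0)*1000/mm)))
def comps(img,lo,hi,x0,y0,amin,mm=1.0,show=True):
    m=cv2.inRange(cv2.cvtColor(img,cv2.COLOR_BGR2HSV),np.array(lo),np.array(hi))
    m=cv2.morphologyEx(m,cv2.MORPH_OPEN,np.ones((3,3)))
    for c in cv2.findContours(m,cv2.RETR_EXTERNAL,cv2.CHAIN_APPROX_NONE)[0]:
        if cv2.contourArea(c)<amin: continue
        (a,b),(w,h),th=cv2.minAreaRect(c); 
        if w<h: w,h,th=h,w,th+90
        if show: print("c",round(x0+a*mm/1000,4),round(y0+b*mm/1000,4),"L",round(w*mm),"W",round(h*mm),"yaw-90",round(np.radians((th-90+90)%180-90),3))
E
python3 - <<'E'
from h import *
for c in ["side0.png","scene0.png"]:
  for z,lab in [(0.02,"bearer/mould"),(0.035,"deckle")]:
    print(c,lab); r=rect(c,z,.3,.8,-.5,.5); comps(r,[12,60,140],[32,200,255],.3,-.5,800)
  print("tray"); r=rect(c,.065,.3,.9,-.5,.5); comps(r,[105,120,60],[125,255,255],.3,-.5,3000)
E
```

```text
side0.png bearer/mould
c 0.5046 0.3346 L 290 W 55 yaw-90 -0.04
c 0.5765 0.3057 L 306 W 74 yaw-90 -0.039
c 0.3079 0.2586 L 285 W 17 yaw-90 0.061
c 0.4173 0.2895 L 357 W 135 yaw-90 0.078
c 0.3751 0.027 L 79 W 21 yaw-90 0.048
c 0.7574 0.031 L 218 W 16 yaw-90 0.016
c 0.3036 -0.291 L 170 W 9 yaw-90 0.016
c 0.4558 -0.1499 L 508 W 167 yaw-90 -0.074
c 0.5861 -0.3368 L 245 W 46 yaw-90 0.078
side0.png deckle
c 0.4996 0.3211 L 287 W 53 yaw-90 -0.042
c 0.572 0.2922 L 303 W 73 yaw-90 -0.039
c 0.3072 0.2461 L 282 W 16 yaw-90 0.062
c 0.415 0.2761 L 354 W 134 yaw-90 0.076
c 0.3727 0.017 L 77 W 20 yaw-90 0.054
c 0.7509 0.021 L 216 W 15 yaw-90 0.016
c 0.3031 -0.2975 L 169 W 8 yaw-90 0.016
c 0.4528 -0.1577 L 504 W 165 yaw-90 -0.074
c 0.5816 -0.3431 L 242 W 45 yaw-90 0.078
tray
c 0.6191 -0.0358 L 292 W 195 yaw-90 0.02
scene0.png bearer/mould
c 0.3986 0.3404 L 217 W 182 yaw-90 0.09
c 0.5791 0.3371 L 240 W 56 yaw-90 0.077
c 0.4155 -0.3192 L 196 W 164 yaw-90 -0.067
c 0.5886 -0.3262 L 258 W 56 yaw-90 0.081
scene0.png deckle
c 0.4179 0.341 L 212 W 178 yaw-90 0.089
c 0.5943 0.3384 L 235 W 55 yaw-90 0.074
c 0.4344 -0.305 L 192 W 160 yaw-90 -0.076
c 0.6043 -0.3118 L 253 W 55 yaw-90 0.086
tray
c 0.6444 -0.0115 L 283 W 236 yaw-90 0.018
```

```bash
python3 - <<'E'
from h import *
for c in ["side0.png","scene0.png"]:
  for z,lab in [(0.02,"bearer/mould"),(0.035,"deckle")]:
    print(c,lab); r=rect(c,z,.3,.8,-.5,.5); comps(r,[12,50,175],[32,160,255],.3,-.5,800)
    cv2.imwrite("pics/r_%s_%d.png"%(c[:4],z*1000),r)
a=cv2.imread("pics/r_side_20.png");b=cv2.imread("pics/r_scen_20.png")
cv2.imwrite("pics/rr.png",cv2.resize(np.hstack([a,b]),None,fx=.6,fy=.6))
E
```

```text
side0.png bearer/mould
c 0.4055 0.4465 L 113 W 25 yaw-90 -1.494
c 0.412 0.3367 L 170 W 121 yaw-90 0.087
c 0.5711 0.3283 L 238 W 28 yaw-90 0.072
c 0.4205 -0.3135 L 149 W 114 yaw-90 -0.062
c 0.5804 -0.3375 L 234 W 26 yaw-90 0.086
side0.png deckle
c 0.4026 0.4315 L 112 W 25 yaw-90 -1.491
c 0.4095 0.3228 L 168 W 120 yaw-90 0.087
c 0.5666 0.3148 L 235 W 28 yaw-90 0.072
c 0.4178 -0.3199 L 147 W 113 yaw-90 -0.064
c 0.5761 -0.3433 L 231 W 26 yaw-90 0.084
scene0.png bearer/mould
c 0.4018 0.338 L 208 W 169 yaw-90 0.086
c 0.5781 0.3344 L 232 W 45 yaw-90 0.066
c 0.4152 -0.3165 L 181 W 156 yaw-90 -0.065
c 0.5872 -0.3259 L 245 W 47 yaw-90 0.083
scene0.png deckle
c 0.4209 0.3395 L 205 W 166 yaw-90 0.084
c 0.5941 0.3359 L 227 W 44 yaw-90 0.07
c 0.4347 -0.3021 L 178 W 153 yaw-90 -0.071
c 0.6032 -0.3114 L 240 W 46 yaw-90 0.083
```

View pics/rr.png

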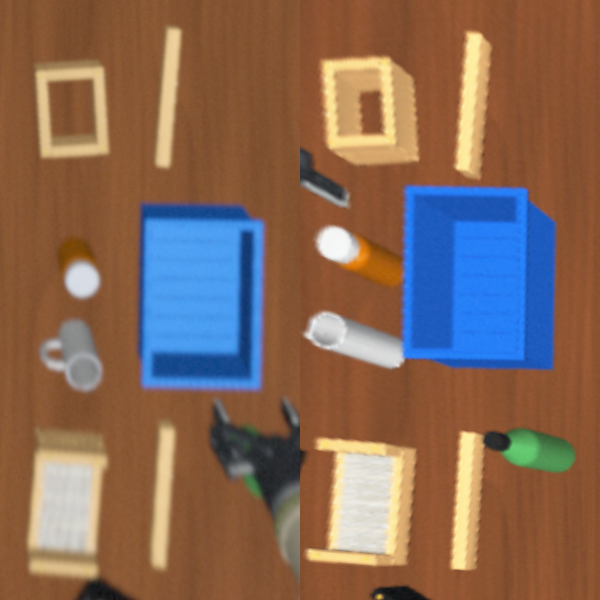

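View pics/wrist0.png

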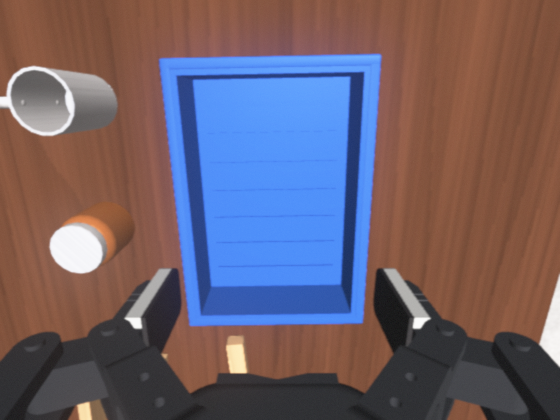

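```bash
python3 - <<'E'
from h import *
print(np.round(viewer.camera_params("wrist")["T_tool_cam"],3))
r=rect("wrist0.png",.065,.45,.8,-.3,.3); comps(r,[100,100,60],[125,255,255],.45,-.3,3000); 
for c,z in [("side0.png",.065),("scene0.png",.065)]: r=np.vstack([r,rect(c,z,.45,.8,-.3,.3)]) if 0 else np.hstack([r,rect(c,z,.45,.8,-.3,.3)])
# 50mm grid ticks
cv2.imwrite("pics/tr.png",cv2.resize(r,None,fx=.76,fy=.76) if r.shape[1]*.76<=800 else r)
E
```

```text
[[-0.    -0.953 -0.304  0.077]
 [ 1.    -0.     0.     0.   ]
 [-0.    -0.304  0.953  0.031]
 [ 0.     0.     0.     1.   ]]
c 0.621 -0.0204 L 269 W 189 yaw-90 0.017
```

View pics/tr.png

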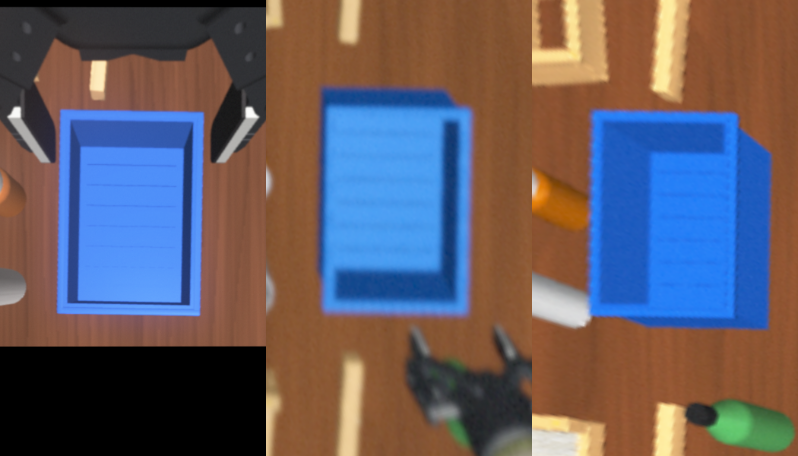

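The wrist view shows the tray's lip fully (160–380, 55–325). That puts the tray at (0.621, -0.020), yaw 0.017. I'll go above the left bearer now.

Call:
arm_command(
  plan=[
    {"dp": [47, -8, 8], "spin": -0.02},
    {"dp": [47, -8, 10], "spin": -0.02},
    {"dp": [47, -8, 10], "spin": -0.03},
    {"dp": [47, -8, 10]},
    {"dp": [47, -8, 10]},
  ],
  grip=-1,
)

```text
invalid input at $.plan[3]: expected keys dp, spin
```

Call:
arm_command(
  plan=[
    {"dp": [48, -7, 10]},
    {"dp": [48, -7, 10]},
    {"dp": [0, 0, 30]},
    {"dp": [0, 0, 0]},
    {"dp": [0, 0, 0]},
  ],
)

```text
invalid input at $.plan[0]: expected keys dp, spin
```

```bash
cat > look.py <<'E'
import sys
from h import *
fn=sys.argv[1]; z=float(sys.argv[2]); amin=float(sys.argv[3]) if len(sys.argv)>3 else 800
im,P=snap("wrist",fn); o=manip.get_obs(); p=o["position"]; print("t",round(float(o["clock"]),2),"pos",np.round(p,4))
M=Rt.from_quat(o["ee_rot"]).as_matrix(); print("closing yaw(-90)",round(np.arctan2(M[1,1],M[0,1]),3),"tilt",np.round(M[2],3))
x0,y0=p[0]-.2,p[1]-.25
r=rect(fn,z,x0,p[0]+.2,y0,p[1]+.25); comps(r,[10,40,120],[34,170,255],x0,y0,amin); cv2.imwrite("pics/r_"+fn,r)
E
python3 look.py w1.png 0.02
```

```text
t 0.9 pos [0.625  0.     0.4048]
closing yaw(-90) 0.0 tilt [ 0.  0. -1.]
c 0.443 -0.065 L 74 W 36 yaw-90 0.0
c 0.5721 -0.2277 L 46 W 28 yaw-90 0.062
```

View pics/w1.png

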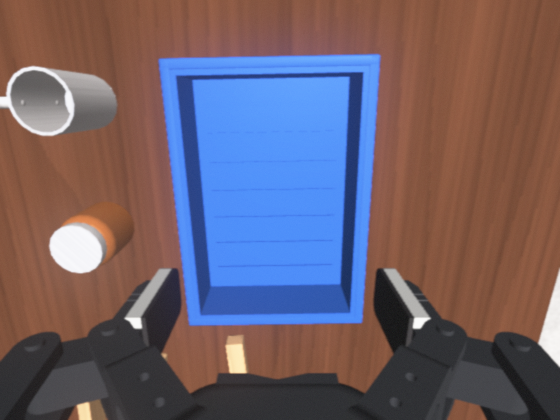

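The moves were refused because every row needs both keys, so the picture is unchanged from before. I'll send them again.

Call:
arm_command(
  plan=[
    {"dp": [47, -8, 8], "spin": -0.02},
    {"dp": [47, -8, 10], "spin": -0.02},
    {"dp": [47, -8, 10], "spin": -0.03},
    {"dp": [47, -8, 10], "spin": 0},
    {"dp": [47, -8, 10], "spin": 0},
  ],
  grip=-1,
)

```text
clock: 1.4
position: [0.575, 0.2349, 0.3566]
ee_rot: [0.682, 0.731, 0.0, 0.0]
ft_force: [1.1, 0.1, -0.6]
grip_width: 1.003
grasp_force: 0.0
```

Call:
arm_command(
  plan=[
    {"dp": [48, -7, 10], "spin": 0},
    {"dp": [48, -7, 10], "spin": 0},
    {"dp": [0, 0, 30], "spin": 0},
    {"dp": [0, 0, 0], "spin": 0},
    {"dp": [0, 0, 0], "spin": 0},
  ],
)

```text
clock: 1.9
position: [0.5556, 0.3267, 0.3068]
ee_rot: [0.682, 0.731, -0.001, 0.0]
ft_force: [0.8, 0.2, 0.7]
grip_width: 1.007
grasp_force: 0.0
```

```bash
python3 look.py w2.png 0.02
```

```text
t 1.95 pos [0.556  0.3265 0.3079]
closing yaw(-90) 0.068 tilt [-0.     0.001 -1.   ]
c 0.5738 0.3361 L 266 W 101 yaw-90 0.166
c 0.4255 0.3225 L 278 W 139 yaw-90 0.0
```

View pics/w2.png

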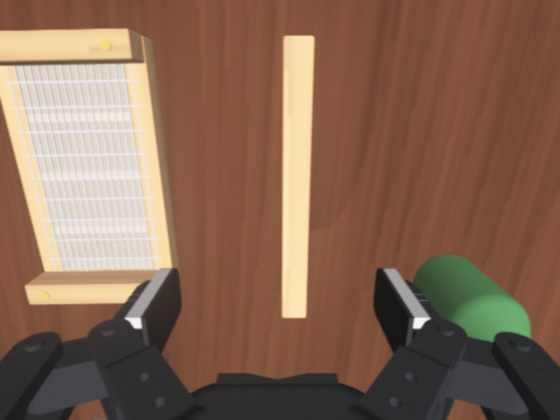

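Bearer ends are at pixels (298,37) and (293,318), and the bottle sits clear to the right. Now I'll compute the bearer's pose.

```bash
sed -i 's/\[10,40,120\]/[12,40,180]/' look.py; python3 - <<'E'
from h import *
P=load("w2.png")
a=ray(0,298.5,37,.02,P);b=ray(0,293.5,318,.02,P);print(a,b,(a+b)/2,np.linalg.norm(a-b),np.arctan2(-(a-b)[0],(a-b)[1]))
x0,y0=.4,.1;comps(rect("w2.png",.02,x0,.7,y0,.55),[12,40,180],[34,170,255],x0,y0,800)
E
```

```text
[0.56251338 0.44635175 0.02      ] [0.57802217 0.21885429 0.02      ] [0.57026777 0.33260302 0.02      ] 0.22802547017790603 0.06806591732053008
c 0.4227 0.4325 L 47 W 19 yaw-90 -1.488
c 0.4526 0.3304 L 179 W 66 yaw-90 -0.244
c 0.4214 0.2367 L 45 W 26 yaw-90 -1.48
c 0.5702 0.3333 L 229 W 22 yaw-90 0.069
```

Call:
arm_command(
  plan=[
    {"dp": [5.5, 14.5, 35], "spin": 0},
    {"dp": [0, 0, 40], "spin": 0},
    {"dp": [0, 0, 35], "spin": 0},
    {"dp": [0, 0, 22], "spin": 0},
    {"dp": [0, 0, 0], "spin": 0},
  ],
)

```text
clock: 2.45
position: [0.5693, 0.3325, 0.1729]
ee_rot: [0.683, 0.731, -0.002, -0.0]
ft_force: [0.4, -0.9, 0.3]
grip_width: 0.998
grasp_force: 0.0
```

Call:
arm_command(
  plan=[
    {"dp": [0, 0, 0], "spin": 0},
    {"dp": [0, 0, 0], "spin": 0},
    {"dp": [0, 0, 0], "spin": 0},
    {"dp": [0, 0, 0], "spin": 0},
    {"dp": [0, 0, 0], "spin": 0},
  ],
  grip=1,
  newtons=40,
)

```text
clock: 2.95
position: [0.5694, 0.3347, 0.176]
ee_rot: [0.682, 0.731, 0.001, 0.0]
ft_force: [-1.1, -1.1, 7.4]
grip_width: 0.242
grasp_force: 41.2
```

Call:
arm_command(
  plan=[
    {"dp": [0, 0, 0], "spin": 0},
    {"dp": [0, 0, 0], "spin": 0},
    {"dp": [0, 0, 0], "spin": 0},
  ],
)

```text
clock: 3.25
position: [0.5694, 0.3347, 0.1759]
ee_rot: [0.682, 0.731, 0.001, 0.0]
ft_force: [-0.8, -0.1, 7.0]
grip_width: 0.251
grasp_force: 41.1
```

Call:
arm_command(
  plan=[
    {"dp": [0, 0, -30], "spin": 0},
    {"dp": [0, 0, -45], "spin": 0},
    {"dp": [0, 0, -45], "spin": 0},
    {"dp": [-49.5, 5, 0], "spin": 0},
    {"dp": [-49.5, 5, 0], "spin": 0},
  ],
)

```text
clock: 3.75
position: [0.5858, 0.2369, 0.2966]
ee_rot: [0.681, 0.733, 0.002, 0.0]
ft_force: [1.7, -1.0, -2.2]
grip_width: 0.245
grasp_force: 40.2
```

Call:
arm_command(
  plan=[
    {"dp": [-49.5, 5, 0], "spin": 0},
    {"dp": [-49.5, 5, 0], "spin": 0},
    {"dp": [-49.5, 5, 0], "spin": 0},
    {"dp": [-49.5, 6, 0], "spin": 0},
    {"dp": [0, 0, 0], "spin": 0.145},
  ],
)

```text
clock: 4.25
position: [0.6216, 0.0306, 0.2948]
ee_rot: [0.736, 0.677, -0.001, 0.002]
ft_force: [0.6, -0.0, -0.6]
grip_width: 0.247
grasp_force: 40.1
```

Call:
arm_command(
  plan=[
    {"dp": [0, 0, 0], "spin": 0.148},
    {"dp": [0, 0, 0], "spin": 0.148},
    {"dp": [0, 0, 0], "spin": 0.148},
    {"dp": [0, 0, 0], "spin": 0.148},
    {"dp": [0, 0, 0], "spin": 0.148},
  ],
)

```text
clock: 4.75
position: [0.6206, 0.0404, 0.2947]
ee_rot: [0.931, 0.366, -0.0, -0.0]
ft_force: [0.2, 0.0, -0.2]
grip_width: 0.248
grasp_force: 40.1
```

Call:
arm_command(
  plan=[
    {"dp": [0, 0, 0], "spin": 0.148},
    {"dp": [0, 0, 0], "spin": 0.148},
    {"dp": [0, 0, 0], "spin": 0.148},
    {"dp": [0, 0, 0], "spin": 0.148},
    {"dp": [0, 0, 0], "spin": 0.145},
  ],
)

```text
clock: 5.25
position: [0.6206, 0.0404, 0.2947]
ee_rot: [1.0, 0.006, -0.0, -0.0]
ft_force: [-0.1, 0.0, -0.2]
grip_width: 0.244
grasp_force: 40.1
```

Call:
arm_command(
  plan=[
    {"dp": [0, 0, 0], "spin": 0},
    {"dp": [0, 0, 0], "spin": 0},
    {"dp": [0, 0, 0], "spin": 0},
  ],
)

```text
clock: 5.55
position: [0.6207, 0.0404, 0.2947]
ee_rot: [1.0, 0.011, -0.0, -0.0]
ft_force: [0.9, 0.2, -1.3]
grip_width: 0.243
grasp_force: 40.1
```

```bash
python3 look.py w3.png 0.145; python3 -c "
from h import *;print(manip.get_obs()['joint_pos'])"
```

```text
t 5.6 pos [0.6207 0.0403 0.2947]
closing yaw(-90) -1.549 tilt [-0. -0. -1.]
c 0.6552 0.041 L 147 W 20 yaw-90 -1.552
[-0.25143942  0.40345593  0.14352495  1.60944781 -0.0620898   1.13316478
 -1.64231227]
```

View pics/w3.png

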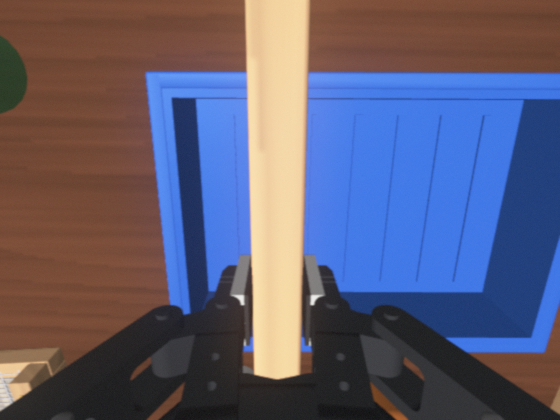

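The bearer is held squarely across the tray's left part, running down the picture at column 278. I'll lower it.

Call:
arm_command(
  plan=[
    {"dp": [1, 0, 30], "spin": 0.004},
    {"dp": [0, 0, 16], "spin": 0},
    {"dp": [0, 0, 4], "spin": 0},
    {"dp": [0, 0, 2], "spin": 0},
    {"dp": [0, 0, 0], "spin": 0},
  ],
)

```text
clock: 6.1
position: [0.622, 0.0403, 0.2433]
ee_rot: [1.0, 0.008, 0.0, -0.0]
ft_force: [-0.6, -0.1, -1.1]
grip_width: 0.246
grasp_force: 40.1
```

Call:
arm_command(
  plan=[
    {"dp": [0, 0, 1], "spin": 0},
    {"dp": [0, 0, 0], "spin": 0},
    {"dp": [0, 0, 0], "spin": 0},
  ],
)

```text
clock: 6.4
position: [0.6219, 0.0404, 0.2422]
ee_rot: [1.0, 0.007, 0.0, -0.0]
ft_force: [0.3, -0.4, -0.6]
grip_width: 0.246
grasp_force: 40.1
```

Call:
arm_command(
  plan=[
    {"dp": [0, 0, 1], "spin": 0},
    {"dp": [0, 0, 0.5], "spin": 0},
    {"dp": [0, 0, 0], "spin": 0},
  ],
)

```text
clock: 6.7
position: [0.6219, 0.0403, 0.2409]
ee_rot: [1.0, 0.007, 0.0, -0.0]
ft_force: [-2.2, -1.1, 5.1]
grip_width: 0.248
grasp_force: 40.9
```

Call:
arm_command(
  plan=[
    {"dp": [0, 0, 0], "spin": 0},
    {"dp": [0, 0, 0], "spin": 0},
    {"dp": [0, 0, 0], "spin": 0},
    {"dp": [0, 0, 0], "spin": 0},
    {"dp": [0, 0, -10], "spin": 0},
  ],
  grip=-1,
)

```text
clock: 7.2
position: [0.6212, 0.0403, 0.2492]
ee_rot: [1.0, 0.007, -0.001, 0.0]
ft_force: [0.3, -0.2, -0.4]
grip_width: 1.003
grasp_force: 0.0
```

Call:
arm_command(
  plan=[
    {"dp": [0, 0, -25], "spin": 0},
    {"dp": [0, 0, -25], "spin": 0},
    {"dp": [-5.5, 46.5, 0], "spin": 0},
    {"dp": [-6, 46.5, 0], "spin": 0},
    {"dp": [-6, 46.5, 0], "spin": 0},
  ],
)

```text
clock: 7.7
position: [0.6061, -0.1008, 0.3014]
ee_rot: [1.0, 0.008, 0.001, 0.0]
ft_force: [1.1, -0.0, 0.4]
grip_width: 0.997
grasp_force: 0.0
```

Call:
arm_command(
  plan=[
    {"dp": [-6, 46.5, 0], "spin": 0},
    {"dp": [-6, 46.5, 0], "spin": 0},
    {"dp": [-6, 46.5, 0], "spin": 0},
    {"dp": [-6, 46.5, 0], "spin": 0},
    {"dp": [-5, 46.5, 0], "spin": 0},
  ],
)

```text
clock: 8.2
position: [0.5803, -0.3342, 0.3013]
ee_rot: [1.0, 0.007, 0.001, 0.0]
ft_force: [0.8, -0.7, 0.5]
grip_width: 1.001
grasp_force: 0.0
```

Call:
arm_command(
  plan=[
    {"dp": [0, 0, 0], "spin": -0.149},
    {"dp": [0, 0, 0], "spin": -0.149},
    {"dp": [0, 0, 0], "spin": -0.149},
    {"dp": [0, 0, 0], "spin": -0.149},
    {"dp": [0, 0, 0], "spin": -0.149},
  ],
)

```text
clock: 8.7
position: [0.5808, -0.3324, 0.3011]
ee_rot: [0.928, 0.374, 0.0, 0.0]
ft_force: [-0.7, -0.9, -0.2]
grip_width: 1.0
grasp_force: 0.0
```

Call:
arm_command(
  plan=[
    {"dp": [0, 0, 0], "spin": -0.149},
    {"dp": [0, 0, 0], "spin": -0.149},
    {"dp": [0, 0, 0], "spin": -0.149},
    {"dp": [0, 0, 0], "spin": -0.149},
    {"dp": [0, 0, 0], "spin": -0.149},
  ],
)

```text
clock: 9.2
position: [0.5808, -0.3324, 0.3011]
ee_rot: [0.728, 0.686, 0.0, 0.0]
ft_force: [0.5, 0.4, -0.0]
grip_width: 1.0
grasp_force: 0.0
```

Call:
arm_command(
  plan=[
    {"dp": [0, 0, 0], "spin": -0.149},
    {"dp": [0, 0, 0], "spin": 0},
    {"dp": [0, 0, 0], "spin": 0},
  ],
)

```text
clock: 9.5
position: [0.5807, -0.3325, 0.3007]
ee_rot: [0.679, 0.734, 0.0, 0.0]
ft_force: [-0.3, -0.4, -0.1]
grip_width: 0.998
grasp_force: 0.0
```

```bash
python3 look.py w4.png 0.02
```

```text
t 9.55 pos [ 0.5807 -0.3324  0.3006]
closing yaw(-90) 0.079 tilt [-0.  0. -1.]
c 0.4214 -0.3218 L 152 W 89 yaw-90 -0.059
c 0.5792 -0.3341 L 229 W 23 yaw-90 0.085
```

View pics/w4.png

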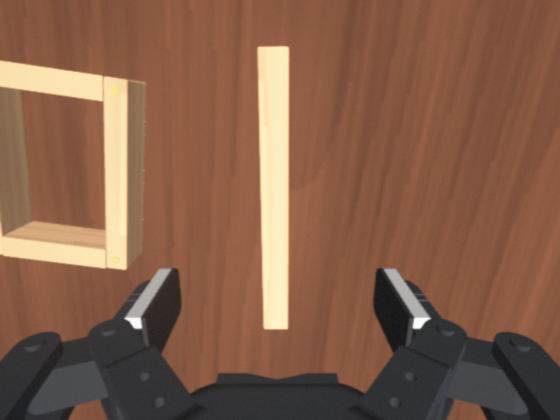

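The bearer lies between the fingers (column 276, rows 47–328) and the deckle is clear to the left. I'll grasp it and carry it over.

Call:
arm_command(
  plan=[
    {"dp": [-1.5, -1.5, 35], "spin": -0.005},
    {"dp": [0, 0, 40], "spin": 0},
    {"dp": [0, 0, 30], "spin": 0},
    {"dp": [0, 0, 15.5], "spin": 0},
    {"dp": [0, 0, 0], "spin": 0},
  ],
)

```text
clock: 10.05
position: [0.5788, -0.3335, 0.1777]
ee_rot: [0.676, 0.737, -0.001, -0.002]
ft_force: [-0.1, 0.4, 0.3]
grip_width: 1.003
grasp_force: 0.0
```

Call:
arm_command(
  plan=[
    {"dp": [0, 0, 0], "spin": 0},
    {"dp": [0, 0, 0], "spin": 0},
    {"dp": [0, 0, 0], "spin": 0},
    {"dp": [0, 0, 0], "spin": 0},
    {"dp": [0, 0, 0], "spin": 0},
  ],
  grip=1,
  newtons=40,
)

```text
clock: 10.55
position: [0.5798, -0.3341, 0.1808]
ee_rot: [0.675, 0.737, 0.0, 0.001]
ft_force: [0.1, -0.0, 7.1]
grip_width: 0.246
grasp_force: 40.9
```

Call:
arm_command(
  plan=[
    {"dp": [0, 0, 0], "spin": 0},
    {"dp": [0, 0, -30], "spin": 0},
    {"dp": [0, 0, -45], "spin": 0},
    {"dp": [0, 0, -45], "spin": 0},
    {"dp": [41.5, 10.5, 0], "spin": 0},
  ],
)

```text
clock: 11.05
position: [0.5854, -0.2985, 0.307]
ee_rot: [0.679, 0.734, -0.0, 0.006]
ft_force: [0.2, -0.5, -0.5]
grip_width: 0.245
grasp_force: 40.0
```

Call:
arm_command(
  plan=[
    {"dp": [41.5, 10.5, 0], "spin": 0},
    {"dp": [41.5, 10.5, 0], "spin": 0},
    {"dp": [41.5, 10.5, 0], "spin": 0},
    {"dp": [41.5, 10.5, 0], "spin": 0},
    {"dp": [42, 11, 0], "spin": 0},
  ],
)

```text
clock: 11.55
position: [0.6206, -0.0782, 0.2997]
ee_rot: [0.675, 0.737, -0.0, -0.0]
ft_force: [0.7, -0.2, -1.3]
grip_width: 0.244
grasp_force: 39.9
```

Call:
arm_command(
  plan=[
    {"dp": [0, 0, 0], "spin": 0.149},
    {"dp": [0, 0, 0], "spin": 0.149},
    {"dp": [0, 0, 0], "spin": 0.149},
    {"dp": [0, 0, 0], "spin": 0.149},
    {"dp": [0, 0, 0], "spin": 0.149},
  ],
)

```text
clock: 12.05
position: [0.6206, -0.0798, 0.2996]
ee_rot: [0.899, 0.438, -0.0, -0.0]
ft_force: [0.2, -0.7, -1.0]
grip_width: 0.243
grasp_force: 39.9
```

Call:
arm_command(
  plan=[
    {"dp": [0, 0, 0], "spin": 0.149},
    {"dp": [0, 0, 0], "spin": 0.149},
    {"dp": [0, 0, 0], "spin": 0.149},
    {"dp": [0, 0, 0], "spin": 0.149},
    {"dp": [0, 0, 0], "spin": 0.149},
  ],
)

```text
clock: 12.55
position: [0.6206, -0.0798, 0.2996]
ee_rot: [0.997, 0.081, -0.0, -0.0]
ft_force: [0.4, -0.1, -0.3]
grip_width: 0.242
grasp_force: 39.9
```

Call:
arm_command(
  plan=[
    {"dp": [0, 0, 0], "spin": 0.149},
    {"dp": [0, 0, 0], "spin": 0},
    {"dp": [0, 0, 0], "spin": 0},
  ],
)

```text
clock: 12.85
position: [0.6206, -0.0797, 0.2996]
ee_rot: [1.0, 0.012, -0.0, 0.0]
ft_force: [0.4, -0.0, -0.0]
grip_width: 0.243
grasp_force: 39.9
```

```bash
python3 look.py w5.png 0.085
```

```text
t 12.9 pos [ 0.6207 -0.0797  0.2996]
closing yaw(-90) -1.547 tilt [-0. -0. -1.]
c 0.6353 0.0392 L 201 W 21 yaw-90 -1.557
c 0.6313 -0.0796 L 227 W 30 yaw-90 -1.549
```

View pics/w5.png

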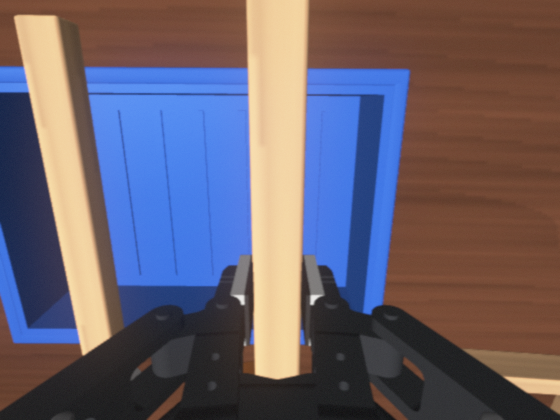

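Bearer A lies flat across the tray at (0.620, 0.040). I'll lower B.

Call:
arm_command(
  plan=[
    {"dp": [1, 0.5, 30], "spin": 0.006},
    {"dp": [0, 0, 16], "spin": 0},
    {"dp": [0, 0, 5], "spin": 0},
    {"dp": [0, 0, 1], "spin": 0},
    {"dp": [0, 0, 0], "spin": 0},
  ],
)

```text
clock: 13.4
position: [0.622, -0.0804, 0.2484]
ee_rot: [1.0, 0.007, 0.0, 0.0]
ft_force: [0.8, -0.0, -0.4]
grip_width: 0.244
grasp_force: 39.9
```

Call:
arm_command(
  plan=[
    {"dp": [0, 0, 1], "spin": 0},
    {"dp": [0, 0, 0.5], "spin": 0},
    {"dp": [0, 0, 0], "spin": 0},
  ],
)

```text
clock: 13.7
position: [0.6218, -0.0803, 0.2467]
ee_rot: [1.0, 0.007, 0.0, -0.0]
ft_force: [-0.5, -0.2, -0.6]
grip_width: 0.247
grasp_force: 39.9
```

Call:
arm_command(
  plan=[
    {"dp": [0, 0, 0.8], "spin": 0},
    {"dp": [0, 0, 0.5], "spin": 0},
    {"dp": [0, 0, 0], "spin": 0},
  ],
)

```text
clock: 14.0
position: [0.6218, -0.0803, 0.2457]
ee_rot: [1.0, 0.007, 0.0, -0.0]
ft_force: [-3.9, 1.2, 5.9]
grip_width: 0.243
grasp_force: 40.7
```

Call:
arm_command(
  plan=[
    {"dp": [0, 0, 0], "spin": 0},
    {"dp": [0, 0, 0], "spin": 0},
    {"dp": [0, 0, 0], "spin": 0},
    {"dp": [0, 0, 0], "spin": 0},
    {"dp": [0, 0, -10], "spin": 0},
  ],
  grip=-1,
)

```text
clock: 14.5
position: [0.6212, -0.0802, 0.2539]
ee_rot: [1.0, 0.007, -0.001, -0.0]
ft_force: [-0.2, -0.2, -0.1]
grip_width: 1.002
grasp_force: 0.0
```

Call:
arm_command(
  plan=[
    {"dp": [0, 0, -40], "spin": 0},
    {"dp": [0, 0, -45], "spin": 0},
    {"dp": [-22, -41.5, 0], "spin": -0.072},
    {"dp": [-22, -41.5, 0], "spin": 0},
    {"dp": [-22, -41.5, 0], "spin": 0},
  ],
)

```text
clock: 15.0
position: [0.5472, 0.041, 0.341]
ee_rot: [0.999, 0.043, 0.001, -0.0]
ft_force: [0.9, 1.6, 0.7]
grip_width: 1.003
grasp_force: 0.0
```

Call:
arm_command(
  plan=[
    {"dp": [-22, -41.5, 0], "spin": 0},
    {"dp": [-22, -41.5, 0], "spin": 0},
    {"dp": [-22, -41.5, 0], "spin": 0},
    {"dp": [-22, -41.5, 0], "spin": 0},
    {"dp": [-10, -41.5, 0], "spin": 0},
  ],
)

```text
clock: 15.5
position: [0.431, 0.2395, 0.3411]
ee_rot: [0.999, 0.043, 0.001, -0.0]
ft_force: [1.2, -0.1, -0.3]
grip_width: 1.003
grasp_force: 0.0
```

Call:
arm_command(
  plan=[
    {"dp": [0, -30, 0], "spin": 0},
    {"dp": [0, 0, 0], "spin": 0},
    {"dp": [0, 0, 0], "spin": 0},
  ],
)

```text
clock: 15.8
position: [0.4302, 0.2682, 0.3404]
ee_rot: [0.999, 0.043, 0.0, 0.0]
ft_force: [0.1, -0.5, -0.3]
grip_width: 1.001
grasp_force: 0.0
```

```bash
python3 look.py w6.png 0.044; python3 -c "
from h import *;print(manip.get_obs()['joint_pos'])
for r in finder.find_in('wrist','mould_mid'): print(r)"
```

```text
t 15.85 pos [0.4306 0.2673 0.3403]
closing yaw(-90) -1.486 tilt [ 0.  0. -1.]
c 0.4012 0.4258 L 110 W 18 yaw-90 -1.488
c 0.4121 0.322 L 168 W 113 yaw-90 0.081
[-0.52749378  0.12750801 -0.12726705  1.84868583  0.01817199  1.16624654
 -2.14658732]
{'position': [0.467, 0.4861, 0.0171], 'score': 0.95}
{'position': [0.2458, 0.3009, 0.0158], 'score': 0.8}
{'position': [0.4115, 0.3412, 0.0211], 'score': 0.6}
```

View pics/w6.png

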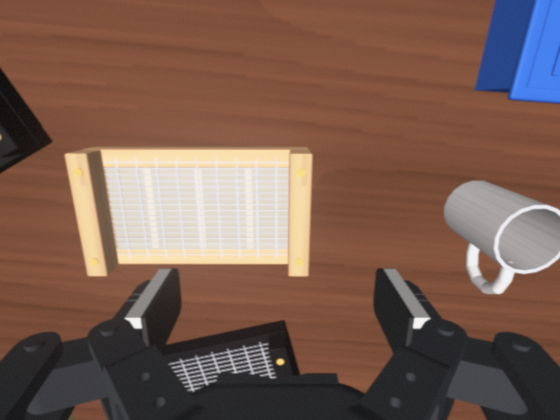

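The right cleat's top face is centred near pixel (300,212), with the cup well to the right and a black look-alike below. I'll verify by ray.

```bash
python3 - <<'E'
from h import *
P=load("w6.png")
a,b=ray(0,301,150,.044,P),ray(0,299,276,.044,P); print(a,b,(a+b)/2)
m=(a+b)/2; p=np.array([.4306,.2673,0]); R=Rt.from_euler('z',-1.486).as_matrix()
# tool y dir = closing; tool x = closing rotated +90deg ccw (z down)
ty=np.array([np.cos(-1.486),np.sin(-1.486)]);tx=np.array([-ty[1],ty[0]]);d=(m-p)[:2];print("tool",d@tx*1000,d@ty*1000)
E
```

```text
[0.47326357 0.25213281 0.044     ] [0.36195872 0.24184647 0.044     ] [0.41761114 0.24698964 0.044     ]
tool -14.662369489903403 19.13729521225037
```

Call:
arm_command(
  plan=[
    {"dp": [-14.5, 19, 30], "spin": 0},
    {"dp": [0, 0, 45], "spin": 0},
    {"dp": [0, 0, 40], "spin": 0},
    {"dp": [0, 0, 24], "spin": 0},
    {"dp": [0, 0, 0], "spin": 0},
  ],
)

```text
clock: 16.4
position: [0.4167, 0.2459, 0.1982]
ee_rot: [0.999, 0.042, -0.002, 0.002]
ft_force: [-1.2, -0.3, -0.8]
grip_width: 1.001
grasp_force: 0.0
```

Call:
arm_command(
  plan=[
    {"dp": [0, 0, 0], "spin": 0},
    {"dp": [0, 0, 0], "spin": 0},
    {"dp": [0, 0, 0], "spin": 0},
    {"dp": [0, 0, 0], "spin": 0},
    {"dp": [0, 0, 0], "spin": 0},
  ],
  grip=1,
  newtons=35,
)

```text
clock: 16.9
position: [0.4177, 0.2481, 0.2018]
ee_rot: [0.999, 0.043, 0.001, -0.0]
ft_force: [-1.1, -1.2, 3.2]
grip_width: 0.202
grasp_force: 34.9
```

Call:
arm_command(
  plan=[
    {"dp": [0, 0, 0], "spin": 0},
    {"dp": [0, 0, 0], "spin": 0},
    {"dp": [0, 0, -3], "spin": 0},
    {"dp": [0, 0, -10], "spin": 0},
    {"dp": [0, 0, 0], "spin": 0},
  ],
)

```text
clock: 17.4
position: [0.4178, 0.2481, 0.2153]
ee_rot: [0.999, 0.043, 0.001, -0.0]
ft_force: [0.7, 0.2, -1.8]
grip_width: 0.199
grasp_force: 34.3
```

Call:
arm_command(
  plan=[
    {"dp": [0, 0, -30], "spin": 0},
    {"dp": [0, 0, -40], "spin": 0},
    {"dp": [0, 0, -40], "spin": 0},
    {"dp": [0, 0, -20], "spin": 0},
    {"dp": [17.5, 37.5, 0], "spin": 0},
  ],
)

```text
clock: 17.9
position: [0.4369, 0.2163, 0.3477]
ee_rot: [0.999, 0.047, 0.003, -0.002]
ft_force: [1.4, -0.2, -1.9]
grip_width: 0.203
grasp_force: 34.5
```

Call:
arm_command(
  plan=[
    {"dp": [17.5, 37.5, 0], "spin": 0},
    {"dp": [17.5, 37.5, 0], "spin": 0},
    {"dp": [17.5, 37.5, 0], "spin": 0},
    {"dp": [17.5, 37.5, 0], "spin": 0},
    {"dp": [17.5, 37.5, 0], "spin": 0},
  ],
)

```text
clock: 18.4
position: [0.5418, 0.0311, 0.3441]
ee_rot: [0.999, 0.043, 0.0, -0.0]
ft_force: [0.8, 0.4, -0.7]
grip_width: 0.2
grasp_force: 34.5
```

Call:
arm_command(
  plan=[
    {"dp": [17.5, 37.5, 0], "spin": 0},
    {"dp": [17.5, 37.5, 0], "spin": 0},
    {"dp": [17, 37, 0], "spin": 0},
    {"dp": [17, 37, 0], "spin": 0.035},
    {"dp": [0, 0, 0], "spin": 0.034},
  ],
)

```text
clock: 18.9
position: [0.6235, -0.116, 0.3434]
ee_rot: [1.0, 0.004, -0.0, 0.002]
ft_force: [-0.9, -0.3, -0.9]
grip_width: 0.199
grasp_force: 34.6
```

Call:
arm_command(
  plan=[
    {"dp": [0, 0, 0], "spin": 0},
    {"dp": [0, 0, 0], "spin": 0},
    {"dp": [0, 0, 0], "spin": 0},
  ],
)

```text
clock: 19.2
position: [0.6227, -0.1086, 0.344]
ee_rot: [1.0, 0.01, 0.0, -0.0]
ft_force: [-0.3, 0.7, -0.9]
grip_width: 0.203
grasp_force: 34.6
```

```bash
python3 look.py w7.png 0.187; python3 -c "
from h import *
snap('scene','s7.png')"
```

```text
t 19.25 pos [ 0.6227 -0.1087  0.3441]
closing yaw(-90) -1.552 tilt [ 0.    -0.001 -1.   ]
c 0.6277 -0.0597 L 114 W 102 yaw-90 0.0
```

View pics/w7.png

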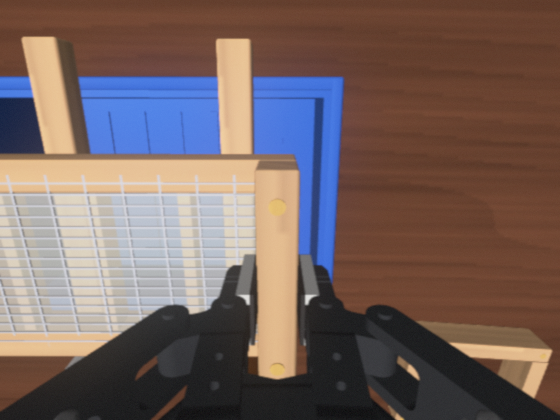

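The mould hangs level across the tray, its cleat running down columns 258–298 with pins at (278,207) and (277,370). I'll check how far it is offset along the hand.

```bash
python3 - <<'E'
from h import *
P=load("w7.png")
for u,v in [(278,207),(277,370),(278,169),(276,380),(100,155),(100,192)]: print(u,v,np.round(ray(0,u,v,.186 if u>200 else .162,P),4))
E
```

```text
278 207 [ 0.6605 -0.1086  0.186 ]
277 370 [ 0.58   -0.1098  0.186 ]
278 169 [ 0.6759 -0.1083  0.186 ]
276 380 [ 0.5741 -0.1094  0.186 ]
100 155 [ 0.6761 -0.0281  0.162 ]
100 192 [ 0.6588 -0.0256  0.162 ]
```

Call:
arm_command(
  plan=[
    {"dp": [1.5, 1.2, 25], "spin": 0},
    {"dp": [0, 0, 20], "spin": 0},
    {"dp": [0, 0, 8], "spin": 0},
    {"dp": [0, 0, 2], "spin": 0},
    {"dp": [0, 0, 0], "spin": 0},
  ],
)

```text
clock: 19.8
position: [0.6245, -0.1109, 0.2896]
ee_rot: [1.0, 0.009, 0.0, 0.0]
ft_force: [0.9, 0.7, -0.3]
grip_width: 0.201
grasp_force: 34.6
```

Call:
arm_command(
  plan=[
    {"dp": [0, 0, 1], "spin": 0},
    {"dp": [0, 0, 0.5], "spin": 0},
    {"dp": [0, 0, 0], "spin": 0},
  ],
)

```text
clock: 20.1
position: [0.6244, -0.111, 0.2879]
ee_rot: [1.0, 0.008, 0.0, 0.0]
ft_force: [-0.2, 0.1, -1.9]
grip_width: 0.198
grasp_force: 34.6
```

```bash
python3 -c "
from h import *
a=snap('scene','s8.png')[0];
cv2.imwrite('pics/s8b.png',cv2.resize(a[180:290,130:300],None,fx=4,fy=4,interpolation=cv2.INTER_CUBIC))"
```

```text
(no output)
```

View pics/s8b.png

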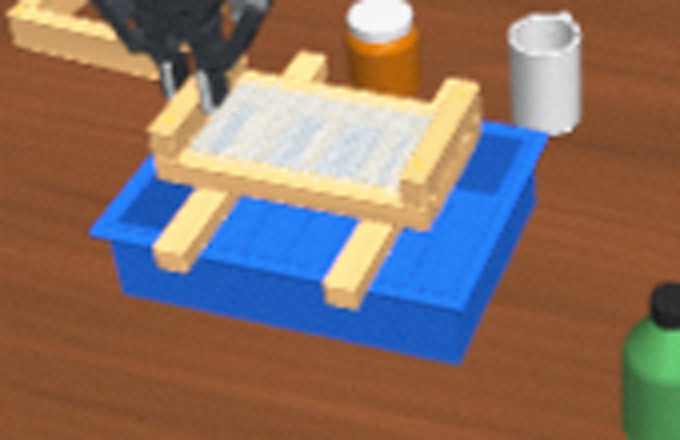

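The mould is level and just above both bearers. I'll go down until it touches.

Call:
arm_command(
  plan=[
    {"dp": [0, 0, 0.7], "spin": 0},
    {"dp": [0, 0, 0.5], "spin": 0},
    {"dp": [0, 0, 0], "spin": 0},
  ],
)

```text
clock: 20.45
position: [0.6244, -0.1111, 0.2868]
ee_rot: [1.0, 0.008, 0.0, -0.0]
ft_force: [-3.1, 0.3, 4.7]
grip_width: 0.199
grasp_force: 35.3
```

Call:
arm_command(
  plan=[
    {"dp": [0, 0, 0], "spin": 0},
    {"dp": [0, 0, 0], "spin": 0},
    {"dp": [0, 0, 0], "spin": 0},
    {"dp": [0, 0, 0], "spin": 0},
    {"dp": [0, 0, -10], "spin": 0},
  ],
  grip=-1,
)

```text
clock: 20.95
position: [0.6239, -0.1109, 0.2952]
ee_rot: [1.0, 0.008, -0.001, -0.0]
ft_force: [-0.1, -0.7, 0.5]
grip_width: 1.0
grasp_force: 0.0
```

Call:
arm_command(
  plan=[
    {"dp": [0, 0, -40], "spin": 0},
    {"dp": [0, 0, -45], "spin": 0},
    {"dp": [-20, -40, -20], "spin": 0},
    {"dp": [-20, -40, 0], "spin": 0},
    {"dp": [-20, 0, 0], "spin": 0},
  ],
)

```text
clock: 21.45
position: [0.5625, -0.0259, 0.4028]
ee_rot: [1.0, 0.012, 0.001, -0.001]
ft_force: [0.0, 0.0, -0.2]
grip_width: 1.003
grasp_force: 0.0
```

Call:
arm_command(
  plan=[
    {"dp": [0, 0, 0], "spin": 0},
    {"dp": [0, 0, 0], "spin": 0},
  ],
)

```text
clock: 21.65
position: [0.563, -0.0323, 0.4022]
ee_rot: [1.0, 0.008, 0.001, -0.0]
ft_force: [0.5, -0.4, -0.2]
grip_width: 1.001
grasp_force: 0.0
```

```bash
python3 look.py w9.png 0.105
```

```text
t 21.7 pos [ 0.5633 -0.0325  0.4019]
closing yaw(-90) -1.555 tilt [ 0.001  0.    -1.   ]
c 0.6173 0.0774 L 118 W 18 yaw-90 -1.556
c 0.6843 -0.0212 L 162 W 49 yaw-90 0.017
c 0.5498 -0.023 L 162 W 65 yaw-90 0.016
c 0.6208 -0.1188 L 119 W 18 yaw-90 -1.555
c 0.4738 -0.2415 L 80 W 68 yaw-90 -0.055
```

View pics/w9.png

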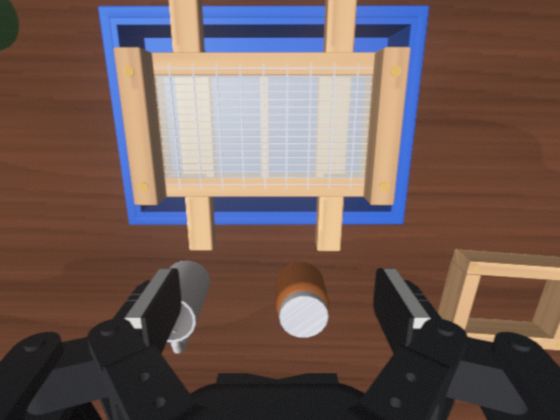

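The mould rests across both bearers, cleats near columns 140 and 390 and centred in the tray; the deckle is at lower right. Next I'll compute the cleats at their true height, and the tray lip from the same picture.

```bash
python3 - <<'E'
from h import *
x0,y0=.45,-.25
print("z.129");comps(rect("w9.png",.129,x0,.75,y0,.2),[12,40,180],[34,170,255],x0,y0,600)
print("tray");comps(rect("w9.png",.065,x0,.75,y0,.2),[100,100,40],[125,255,255],x0,y0,600)
P=load("w9.png")
for u,v in [(100,7),(427,7),(405,224),(128,224)]: print(np.round(ray(0,u,v,.065,P),4))
print("deckle"); 
for u,v in [(455,249),(467,262),(443,308)]: print(np.round(ray(0,u,v,.035,P),4))
E
```

```text
z.129
c 0.6195 0.0675 L 107 W 16 yaw-90 -1.553
c 0.6804 -0.0223 L 147 W 44 yaw-90 0.011
c 0.5586 -0.0237 L 147 W 58 yaw-90 0.01
c 0.6225 -0.1109 L 107 W 17 yaw-90 -1.555
c 0.4894 -0.2175 L 63 W 62 yaw-90 -0.059
tray
c 0.6192 0.0851 L 188 W 56 yaw-90 -1.559
c 0.6983 -0.0195 L 99 W 34 yaw-90 0.017
c 0.5405 -0.0218 L 98 W 27 yaw-90 0.019
c 0.623 -0.126 L 188 W 58 yaw-90 -1.558
[0.7119 0.1124 0.065 ]
[ 0.7162 -0.1519  0.065 ]
[ 0.5293 -0.1587  0.065 ]
[0.5251 0.1118 0.065 ]
deckle
[ 0.49   -0.2301  0.035 ]
[ 0.4744 -0.2463  0.035 ]
[ 0.4147 -0.2294  0.035 ]
```

Call:
arm_command(
  plan=[
    {"dp": [-14, 41.5, 0], "spin": 0},
    {"dp": [-14, 41.5, 10], "spin": 0},
    {"dp": [-14, 41.5, 15], "spin": 0},
    {"dp": [-14, 41.5, 15], "spin": 0},
    {"dp": [-14, 41.5, 15], "spin": 0},
  ],
)

```text
clock: 22.2
position: [0.496, -0.2431, 0.3458]
ee_rot: [1.0, 0.008, 0.0, 0.0]
ft_force: [1.7, 0.1, -0.2]
grip_width: 1.001
grasp_force: 0.0
```

Call:
arm_command(
  plan=[
    {"dp": [-14, 41.5, 15], "spin": 0},
    {"dp": [-14, 41.5, 15], "spin": 0},
    {"dp": [0, 0, 0], "spin": -0.1495},
    {"dp": [0, 0, 0], "spin": -0.1495},
    {"dp": [0, 0, 0], "spin": -0.1495},
  ],
)

```text
clock: 22.7
position: [0.4699, -0.3254, 0.3158]
ee_rot: [0.973, 0.233, -0.0, 0.0]
ft_force: [-0.4, -0.7, -0.2]
grip_width: 1.001
grasp_force: 0.0
```

Call:
arm_command(
  plan=[
    {"dp": [0, 0, 0], "spin": -0.1495},
    {"dp": [0, 0, 0], "spin": -0.1495},
    {"dp": [0, 0, 0], "spin": -0.1495},
    {"dp": [0, 0, 0], "spin": -0.1495},
    {"dp": [0, 0, 0], "spin": -0.1495},
  ],
)

```text
clock: 23.2
position: [0.4701, -0.3251, 0.316]
ee_rot: [0.82, 0.572, -0.0, 0.0]
ft_force: [0.5, -0.5, 0.4]
grip_width: 0.999
grasp_force: 0.0
```

Call:
arm_command(
  plan=[
    {"dp": [0, 0, 0], "spin": -0.1495},
    {"dp": [0, 0, 0], "spin": -0.1495},
    {"dp": [0, 0, 0], "spin": 0},
    {"dp": [0, 0, 0], "spin": 0},
    {"dp": [0, 0, 0], "spin": 0},
  ],
)

```text
clock: 23.7
position: [0.4699, -0.3245, 0.3161]
ee_rot: [0.729, 0.684, -0.0, -0.0]
ft_force: [-0.3, -0.1, -0.4]
grip_width: 1.0
grasp_force: 0.0
```

```bash
python3 look.py w10.png 0.035;python3 - <<'E'
from h import *
im=cv2.imread("pics/w10.png"); m=cv2.inRange(cv2.cvtColor(im,cv2.COLOR_BGR2HSV),np.array([12,40,200]),np.array([34,170,255]))
E
```

```text
t 23.75 pos [ 0.47   -0.3243  0.3161]
closing yaw(-90) -0.062 tilt [-0. -0. -1.]
c 0.4164 -0.317 L 143 W 110 yaw-90 -0.062
```

View pics/w10.png

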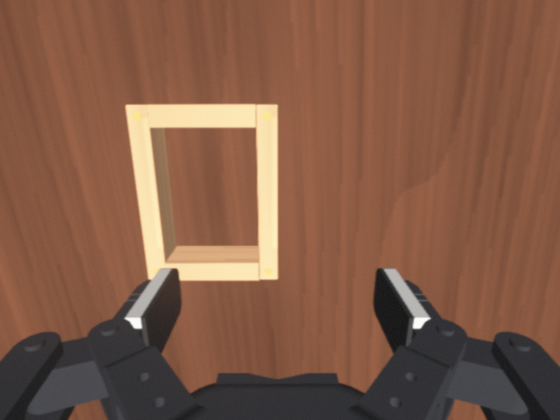

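The deckle is fully visible at (130–278, 104–280), 143 × 110 mm, centred at (0.416, -0.317). I'll grip its far long bar.

Call:
arm_command(
  plan=[
    {"dp": [4, -7, 30], "spin": 0},
    {"dp": [0, 0, 40], "spin": 0},
    {"dp": [0, 0, 40], "spin": 0},
    {"dp": [0, 0, 23], "spin": 0},
    {"dp": [0, 0, 0], "spin": 0},
  ],
)

```text
clock: 24.25
position: [0.462, -0.3189, 0.1801]
ee_rot: [0.728, 0.685, -0.001, -0.003]
ft_force: [-0.5, -0.0, 0.1]
grip_width: 0.996
grasp_force: 0.0
```

Call:
arm_command(
  plan=[
    {"dp": [0, 0, 0], "spin": 0},
    {"dp": [0, 0, 0], "spin": 0},
    {"dp": [0, 0, 0], "spin": 0},
    {"dp": [0, 0, 0], "spin": 0},
    {"dp": [0, 0, 0], "spin": 0},
  ],
  grip=1,
  newtons=35,
)

```text
clock: 24.75
position: [0.4634, -0.3199, 0.1841]
ee_rot: [0.728, 0.686, 0.0, 0.001]
ft_force: [0.4, 0.2, 0.5]
grip_width: 0.178
grasp_force: 34.5
```

Call:
arm_command(
  plan=[
    {"dp": [0, 0, 0], "spin": 0},
    {"dp": [0, 0, 0], "spin": 0},
    {"dp": [0, 0, -3], "spin": 0},
    {"dp": [0, 0, -10], "spin": 0},
    {"dp": [0, 0, 0], "spin": 0},
  ],
)

```text
clock: 25.25
position: [0.4635, -0.32, 0.1977]
ee_rot: [0.728, 0.686, 0.0, 0.001]
ft_force: [0.7, -0.3, -1.2]
grip_width: 0.186
grasp_force: 34.5
```

Call:
arm_command(
  plan=[
    {"dp": [0, 0, -30], "spin": 0},
    {"dp": [0, 0, -45], "spin": 0},
    {"dp": [0, 0, -45], "spin": 0},
    {"dp": [0, 0, -40], "spin": 0},
    {"dp": [39, 23, 0], "spin": 0},
  ],
)

```text
clock: 25.75
position: [0.4864, -0.2881, 0.3629]
ee_rot: [0.731, 0.682, 0.0, 0.005]
ft_force: [0.8, -1.0, -1.7]
grip_width: 0.183
grasp_force: 34.5
```

Call:
arm_command(
  plan=[
    {"dp": [39, 23, 0], "spin": 0},
    {"dp": [39, 23, 0], "spin": 0},
    {"dp": [39, 23, 0], "spin": 0},
    {"dp": [39, 23, 0], "spin": 0},
    {"dp": [39, 23.5, 0], "spin": 0},
  ],
)

```text
clock: 26.25
position: [0.6158, -0.0927, 0.3564]
ee_rot: [0.728, 0.686, 0.0, 0.0]
ft_force: [0.2, -1.0, -0.6]
grip_width: 0.177
grasp_force: 34.5
```

Call:
arm_command(
  plan=[
    {"dp": [38.5, 23.5, 0], "spin": 0},
    {"dp": [38.5, 23.5, 0], "spin": -0.04},
    {"dp": [0, 0, 0], "spin": -0.039},
    {"dp": [0, 0, 0], "spin": 0},
    {"dp": [0, 0, 0], "spin": 0},
  ],
)

```text
clock: 26.75
position: [0.6664, -0.0214, 0.3561]
ee_rot: [0.701, 0.713, -0.0, 0.0]
ft_force: [0.5, -0.0, -1.5]
grip_width: 0.178
grasp_force: 34.6
```

```bash
python3 look.py w11.png 0.21
```

```text
t 26.8 pos [ 0.6663 -0.0218  0.3563]
closing yaw(-90) 0.017 tilt [-0.001 -0.    -1.   ]
c 0.6333 -0.0003 L 130 W 115 yaw-90 -1.571
```

View pics/w11.png

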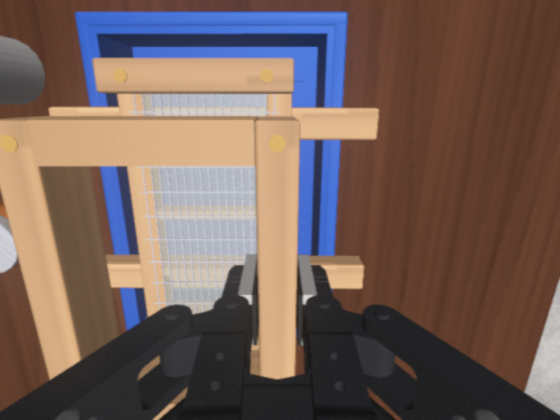

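The deckle is held level over the mould, its +y end at row ~118. I'll check its offset with a ray.

```bash
python3 - <<'E'
from h import *
P=load("w11.png")
for u,v in [(298,118),(40,119),(8,144),(277,144)]: print(np.round(ray(0,u,v,.2072,P),4))
print("mould cleat/edge")
for u,v in [(96,60),(293,60),(120,76),(267,76)]: print(np.round(ray(0,u,v,.129,P),4))
E
```

```text
[0.6727 0.0502 0.2072]
[0.5847 0.0484 0.2072]
[0.5719 0.0398 0.2072]
[0.6657 0.0413 0.2072]
mould cleat/edge
[0.5674 0.075  0.129 ]
[0.6737 0.0768 0.129 ]
[0.5793 0.0671 0.129 ]
[0.6597 0.0685 0.129 ]
```

Call:
arm_command(
  plan=[
    {"dp": [0, 2, 25], "spin": 0},
    {"dp": [0, 0, 25], "spin": 0},
    {"dp": [0, 0, 11], "spin": 0},
    {"dp": [0, 0, 3], "spin": 0},
    {"dp": [0, 0, 0], "spin": 0},
  ],
)

```text
clock: 27.3
position: [0.6687, -0.0207, 0.2928]
ee_rot: [0.7, 0.714, 0.0, 0.0]
ft_force: [-1.0, -0.9, -1.2]
grip_width: 0.183
grasp_force: 34.6
```

Call:
arm_command(
  plan=[
    {"dp": [0, 0, 1.5], "spin": 0},
    {"dp": [0, 0, 0.7], "spin": 0},
    {"dp": [0, 0, 0], "spin": 0},
  ],
)

```text
clock: 27.6
position: [0.6688, -0.0202, 0.2907]
ee_rot: [0.7, 0.714, 0.0, 0.0]
ft_force: [-0.4, -0.0, -1.1]
grip_width: 0.182
grasp_force: 34.7
```

Call:
arm_command(
  plan=[
    {"dp": [-0.5, 0, 1], "spin": 0},
    {"dp": [0, 0, 0.7], "spin": 0},
    {"dp": [0, 0, 0], "spin": 0},
  ],
)

```text
clock: 27.9
position: [0.6687, -0.0207, 0.2891]
ee_rot: [0.7, 0.714, 0.0, 0.0]
ft_force: [-1.2, 0.5, 4.6]
grip_width: 0.183
grasp_force: 35.4
```

Call:
arm_command(
  plan=[
    {"dp": [0, 0, 0], "spin": 0},
    {"dp": [0, 0, 0], "spin": 0},
    {"dp": [0, 0, 0], "spin": 0},
    {"dp": [0, 0, 0], "spin": 0},
    {"dp": [0, 0, -10], "spin": 0},
  ],
  grip=-1,
)

```text
clock: 28.4
position: [0.6682, -0.0207, 0.2972]
ee_rot: [0.7, 0.714, -0.001, -0.001]
ft_force: [0.7, 0.9, -0.9]
grip_width: 0.997
grasp_force: 0.0
```

Call:
arm_command(
  plan=[
    {"dp": [0, 0, -40], "spin": 0},
    {"dp": [0, 0, -45], "spin": 0},
    {"dp": [-20, -30, -35], "spin": 0},
    {"dp": [-20, -30, 0], "spin": 0},
    {"dp": [0, 0, 0], "spin": 0},
  ],
)

```text
clock: 28.9
position: [0.6072, -0.0657, 0.421]
ee_rot: [0.702, 0.712, 0.0, 0.002]
ft_force: [1.6, -0.3, -0.4]
grip_width: 0.999
grasp_force: 0.0
```

Call:
arm_command(
  plan=[
    {"dp": [0, 0, 0], "spin": 0},
    {"dp": [0, 0, 0], "spin": 0},
  ],
)

```text
clock: 29.1
position: [0.6099, -0.061, 0.4183]
ee_rot: [0.7, 0.714, 0.0, -0.0]
ft_force: [-0.5, -0.1, 1.0]
grip_width: 0.998
grasp_force: 0.0
```

```bash
python3 look.py w12.png 0.14; python3 - <<'E'
from h import *
x0,y0=.45,-.3
print("z.129");comps(rect("w12.png",.129,x0,.8,y0,.2),[12,40,150],[34,170,255],x0,y0,600)
P=load("w0.png") if 0 else load("wrist0.png"); print("cup rim",ray(0,42,100,.08,P), "jar",ray(0,78,250,.072,P))
E
```

```text
t 29.15 pos [ 0.6101 -0.0608  0.4179]
closing yaw(-90) 0.021 tilt [ 0. -0. -1.]
c 0.6191 0.0662 L 102 W 16 yaw-90 -1.571
c 0.6196 -0.0196 L 186 W 147 yaw-90 -1.561
c 0.6216 -0.1049 L 103 W 17 yaw-90 -1.556
z.129
c 0.6195 0.0681 L 107 W 17 yaw-90 -1.555
c 0.6202 -0.0318 L 195 W 175 yaw-90 -1.561
cup rim [0.42860406 0.07808756 0.08      ] jar [ 0.42853347 -0.06277503  0.072     ]
```

View pics/w12.png

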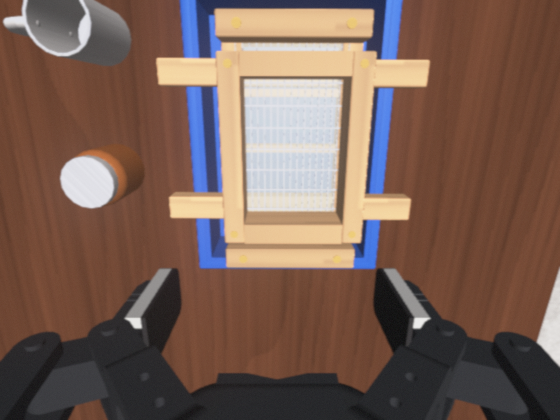

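The deckle sits on the mould between the cleats, bars aligned (corners (217,52) to (356,243)). That's my last picture: I've counted back and viewed 17 in all, over the 14 allowed. From here I work from numbers alone.

```bash
python3 - <<'E'
from h import *
P=load("w12.png")
c=[ray(0,u,v,.14,P) for u,v in [(217,52),(374,52),(356,243),(223,243)]]; print("deckle",np.round(c,4),np.mean(c,0))
S=load("side0.png")
for u,v in [(247,220),(243,221)]: print("handle side",ray(0,u,v,.045,S))
print("handle w12",ray(0,8,22,.045,P),"rim w12",ray(0,58,14,.08,P))
print("handle w0",ray(0,3,101,.05,load("wrist0.png")))
for n in ["side","scene"]:
  viewer.camera(n)
  for r in finder.find_in(n,"cup_mid")[:1]: print(n,r)
print(manip.get_obs()["joint_pos"])
E
```

```text
deckle [[ 0.5676  0.0471  0.14  ]
 [ 0.6738  0.0493  0.14  ]
 [ 0.6746 -0.0911  0.14  ]
 [ 0.5677 -0.0933  0.14  ]] [ 0.62093251 -0.0220323   0.14      ]
handle side [0.37980927 0.07396598 0.045     ]
handle side [0.3665932 0.0739897 0.045    ]
handle w12 [0.36176141 0.08008865 0.045     ] rim w12 [0.42906254 0.08022986 0.08      ]
handle w0 [0.37227014 0.07731919 0.05      ]
side {'position': [0.4198, 0.0769, 0.0496], 'score': 0.58}
scene {'position': [0.4469, 0.0825, 0.0531], 'score': 0.84}
[ 2.81336832e-02  2.97954687e-01 -3.24099199e-03  1.47744636e+00
  8.50961351e-04  1.36677325e+00  4.56937160e-02]
```

Call:
arm_command(
  plan=[
    {"dp": [28.5, -35.5, 0], "spin": 0},
    {"dp": [28.5, -35.5, 0], "spin": 0},
    {"dp": [28.5, -35.5, 0], "spin": 0},
    {"dp": [29, -36, 0], "spin": 0},
    {"dp": [29, -36, 0], "spin": 0},
  ],
)

```text
clock: 29.85
position: [0.4268, 0.0793, 0.418]
ee_rot: [0.7, 0.714, -0.0, 0.0]
ft_force: [0.6, 1.2, 0.9]
grip_width: 1.002
grasp_force: 0.0
```

Call:
arm_command(
  plan=[
    {"dp": [0, 0, 0], "spin": 0.1445},
    {"dp": [0, 0, 0], "spin": 0.1445},
    {"dp": [0, 0, 0], "spin": 0.1445},
    {"dp": [0, 0, 0], "spin": 0.1445},
    {"dp": [0, 0, 0], "spin": 0.1445},
  ],
)

```text
clock: 30.35
position: [0.4284, 0.0784, 0.4182]
ee_rot: [0.908, 0.418, 0.0, -0.0]
ft_force: [0.8, 0.2, -0.0]
grip_width: 1.0
grasp_force: 0.0
```

Call:
arm_command(
  plan=[
    {"dp": [0, 0, 0], "spin": 0.1445},
    {"dp": [0, 0, 0], "spin": 0.1445},
    {"dp": [0, 0, 0], "spin": 0.1445},
    {"dp": [0, 0, 0], "spin": 0.1445},
    {"dp": [0, 0, 0], "spin": 0.1445},
  ],
)

```text
clock: 30.85
position: [0.4284, 0.0784, 0.4181]
ee_rot: [0.998, 0.07, -0.0, -0.0]
ft_force: [-0.7, -1.1, 1.0]
grip_width: 1.0
grasp_force: 0.0
```

Call:
arm_command(
  plan=[
    {"dp": [0, 0, 0], "spin": 0.1445},
    {"dp": [0, 0, 45], "spin": 0},
    {"dp": [0, 0, 45], "spin": 0},
    {"dp": [0, 0, 0], "spin": 0},
    {"dp": [0, 0, 0], "spin": 0},
  ],
)

```text
clock: 31.35
position: [0.4285, 0.0784, 0.329]
ee_rot: [1.0, 0.001, -0.0, -0.0]
ft_force: [0.9, 0.9, 1.2]
grip_width: 0.998
grasp_force: 0.0
```

```bash
python3 look.py w13.png 0.08; python3 - <<'E'
from h import *
P=load("w13.png"); o=manip.get_obs(); print(o["joint_pos"])
x0,y0=.3,-.05; r=rect("w13.png",.08,x0,.5,y0,.2); h=cv2.cvtColor(r,cv2.COLOR_BGR2HSV)
m=cv2.inRange(h,np.array([0,0,70]),np.array([180,45,255])); m=cv2.morphologyEx(m,cv2.MORPH_CLOSE,np.ones((5,5)))
for c in cv2.findContours(m,cv2.RETR_EXTERNAL,cv2.CHAIN_APPROX_NONE)[0]:
    if cv2.contourArea(c)>800: x,y,w,hh=cv2.boundingRect(c); print("blob x",x0+x/1e3,x0+(x+w)/1e3,"y",y0+y/1e3,y0+(y+hh)/1e3,cv2.contourArea(c))
for r in finder.find_in("wrist","cup_mid")[:2]: print(r)
E
```

```text
t 31.4 pos [0.429  0.0785 0.3301]
closing yaw(-90) -1.569 tilt [ 0.002 -0.    -1.   ]
c 0.534 0.0385 L 54 W 22 yaw-90 -1.571
c 0.535 -0.0829 L 53 W 23 yaw-90 -1.518
[-0.06045354 -0.01320601 -0.22246274  2.01987239 -0.00320255  1.13278412
 -1.8507635 ]
blob x 0.381 0.469 y 0.049 0.106 3024.0
{'position': [0.4137, 0.0772, 0.0448], 'score': 0.56}
{'position': [0.5576, -0.006, 0.0057], 'score': 0.24}
```

Call:
arm_command(
  plan=[
    {"dp": [0, 1, 35], "spin": 0},
    {"dp": [0, 0, 40], "spin": 0},
    {"dp": [0, 0, 30], "spin": 0},
    {"dp": [0, 0, 17], "spin": 0},
    {"dp": [0, 0, 0], "spin": 0},
  ],
)

```text
clock: 31.95
position: [0.4285, 0.0772, 0.206]
ee_rot: [1.0, 0.001, -0.0, 0.0]
ft_force: [-0.7, 0.1, 0.7]
grip_width: 0.998
grasp_force: 0.0
```

Call:
arm_command(
  plan=[
    {"dp": [0, 0, 0], "spin": 0},
    {"dp": [0, 0, 0], "spin": 0},
    {"dp": [0, 0, 0], "spin": 0},
    {"dp": [0, 0, 0], "spin": 0},
    {"dp": [0, 0, 0], "spin": 0},
  ],
  grip=1,
  newtons=40,
)

```text
clock: 32.45
position: [0.4292, 0.0773, 0.2081]
ee_rot: [1.0, 0.001, 0.002, -0.0]
ft_force: [-1.0, 0.1, 7.1]
grip_width: 0.637
grasp_force: 41.3
```

Call:
arm_command(
  plan=[
    {"dp": [0, 0, 0], "spin": 0},
    {"dp": [0, 0, 0], "spin": 0},
    {"dp": [0, 0, -3], "spin": 0},
    {"dp": [0, 0, -10], "spin": 0},
    {"dp": [0, 0, 0], "spin": 0},
  ],
)

```text
clock: 32.95
position: [0.4289, 0.0773, 0.2209]
ee_rot: [1.0, 0.001, 0.001, -0.0]
ft_force: [0.1, -0.2, 0.0]
grip_width: 0.633
grasp_force: 42.4
```

Call:
arm_command(
  plan=[
    {"dp": [0, 0, -30], "spin": 0},
    {"dp": [0, 0, -40], "spin": 0},
    {"dp": [0, 0, -30], "spin": 0},
    {"dp": [0, 22, -15], "spin": 0},
    {"dp": [0, 41, 0], "spin": 0},
  ],
)

```text
clock: 33.45
position: [0.429, 0.0157, 0.3371]
ee_rot: [1.0, 0.003, 0.003, -0.001]
ft_force: [1.2, -0.4, -1.7]
grip_width: 0.635
grasp_force: 43.1
```

Call:
arm_command(
  plan=[
    {"dp": [0, 41, 0], "spin": 0},
    {"dp": [0, 41, 0], "spin": 0},
    {"dp": [0, 41, 0], "spin": 0},
    {"dp": [0, 41, 0], "spin": 0},
    {"dp": [0, 41, 0], "spin": 0},
  ],
)

```text
clock: 33.95
position: [0.4282, -0.1925, 0.3345]
ee_rot: [1.0, 0.001, 0.0, 0.0]
ft_force: [0.6, -0.3, -0.8]
grip_width: 0.631
grasp_force: 43.1
```

Call:
arm_command(
  plan=[
    {"dp": [0, 41, 0], "spin": 0},
    {"dp": [40, 0, 0], "spin": 0},
    {"dp": [40, 0, 0], "spin": 0},
    {"dp": [40, 0, 0], "spin": 0},
    {"dp": [40, 0, 0], "spin": 0},
  ],
)

```text
clock: 34.45
position: [0.5902, -0.2316, 0.3342]
ee_rot: [1.0, 0.001, 0.0, -0.0]
ft_force: [-0.2, 0.1, -1.1]
grip_width: 0.634
grasp_force: 43.1
```

Call:
arm_command(
  plan=[
    {"dp": [11, 0, 0], "spin": 0},
    {"dp": [0, 0, 0], "spin": 0},
    {"dp": [0, 0, 0], "spin": 0},
  ],
)

```text
clock: 34.75
position: [0.5989, -0.232, 0.3339]
ee_rot: [1.0, 0.0, -0.001, 0.0]
ft_force: [-1.2, -0.6, -2.1]
grip_width: 0.634
grasp_force: 43.1
```

Now down from 0.334 to about 0.208.

Call:
arm_command(
  plan=[
    {"dp": [0, 0, 40], "spin": 0},
    {"dp": [0, 0, 40], "spin": 0},
    {"dp": [0, 0, 30], "spin": 0},
    {"dp": [0, 0, 11], "spin": 0},
    {"dp": [0, 0, 0], "spin": 0},
  ],
)

```text
clock: 35.25
position: [0.5986, -0.2319, 0.2124]
ee_rot: [1.0, 0.0, -0.001, -0.0]
ft_force: [0.2, -0.2, -1.3]
grip_width: 0.632
grasp_force: 43.1
```

Call:
arm_command(
  plan=[
    {"dp": [0, 0, 2], "spin": 0},
    {"dp": [0, 0, 1], "spin": 0},
    {"dp": [0, 0, 0.5], "spin": 0},
    {"dp": [0, 0, 0], "spin": 0},
  ],
)

```text
clock: 35.65
position: [0.5999, -0.2317, 0.2105]
ee_rot: [1.0, 0.001, 0.001, 0.0]
ft_force: [-0.2, -0.6, -1.9]
grip_width: 0.632
grasp_force: 43.1
```

Call:
arm_command(
  plan=[
    {"dp": [0, 0, 1.2], "spin": 0},
    {"dp": [0, 0, 0.8], "spin": 0},
    {"dp": [0, 0, 0], "spin": 0},
  ],
)

```text
clock: 35.95
position: [0.5998, -0.2317, 0.2083]
ee_rot: [1.0, 0.001, 0.0, 0.0]
ft_force: [-2.0, 0.8, 4.6]
grip_width: 0.632
grasp_force: 43.6
```

Call:
arm_command(
  plan=[
    {"dp": [0, 0, 0], "spin": 0},
    {"dp": [0, 0, 0], "spin": 0},
    {"dp": [0, 0, 0], "spin": 0},
    {"dp": [0, 0, 0], "spin": 0},
    {"dp": [0, 0, -10], "spin": 0},
  ],
  grip=-1,
)

```text
clock: 36.45
position: [0.5992, -0.2314, 0.2166]
ee_rot: [1.0, 0.001, -0.001, -0.0]
ft_force: [-0.0, 0.4, 1.1]
grip_width: 0.999
grasp_force: 0.0
```

Call:
arm_command(
  plan=[
    {"dp": [0, 0, -40], "spin": 0},
    {"dp": [0, 0, -45], "spin": 0},
    {"dp": [0, 0, -45], "spin": 0},
    {"dp": [-40, 0, -20], "spin": 0},
    {"dp": [-40, 0, 0], "spin": 0},
  ],
)

```text
clock: 36.95
position: [0.5197, -0.2319, 0.372]
ee_rot: [1.0, 0.001, 0.003, 0.001]
ft_force: [-0.4, -1.5, 0.8]
grip_width: 0.999
grasp_force: 0.0
```

Call:
arm_command(
  plan=[
    {"dp": [-40, 0, 0], "spin": 0},
    {"dp": [-40, 0, 0], "spin": 0},
    {"dp": [0, 0, 0], "spin": 0},
    {"dp": [0, 0, 0], "spin": 0},
  ],
)

```text
clock: 37.35
position: [0.4392, -0.232, 0.3688]
ee_rot: [1.0, 0.0, 0.001, 0.0]
ft_force: [-0.1, 0.1, 0.4]
grip_width: 1.001
grasp_force: 0.0
```

```bash
python3 look.py w14.png 0.14; python3 - <<'E'
from h import *
x0,y0=.5,-.32; r=rect("w14.png",.08,x0,.75,y0,-.12); h=cv2.cvtColor(r,cv2.COLOR_BGR2HSV)
m=cv2.inRange(h,np.array([0,0,70]),np.array([180,45,255])); m=cv2.morphologyEx(m,cv2.MORPH_CLOSE,np.ones((5,5)))
for c in cv2.findContours(m,cv2.RETR_EXTERNAL,cv2.CHAIN_APPROX_NONE)[0]:
    if cv2.contourArea(c)>500: x,y,w,hh=cv2.boundingRect(c); print("cup blob x",x0+x/1e3,x0+(x+w)/1e3,"y",y0+y/1e3,y0+(y+hh)/1e3)
snap("scene","s14.png"); snap("side","d14.png")
for c,z in [("s14.png",.14),("d14.png",.14)]:
    print(c); comps(rect(c,z,.5,.75,-.2,.2),[12,50,170],[34,170,255],.5,-.2,800)
for c in ["scene","side"]:
  for n in ["cup_mid","jar","bottle"]:
    for q in finder.find_in(c,n)[:1]: print(c,n,round(q["score"],2),np.round(q["position"],3))
E
```

```text
t 37.4 pos [ 0.44   -0.2318  0.3686]
closing yaw(-90) -1.569 tilt [ 0.002  0.    -1.   ]
cup blob x 0.531 0.584 y -0.257 -0.20700000000000002
s14.png
c 0.6565 -0.0045 L 215 W 185 yaw-90 0.0
d14.png
c 0.6444 -0.0269 L 192 W 112 yaw-90 -0.444
c 0.6245 -0.1199 L 184 W 27 yaw-90 -1.541
scene cup_mid 0.91 [ 0.611 -0.224  0.05 ]
scene jar 0.74 [ 0.436 -0.058  0.071]
scene bottle 0.75 [0.735 0.26  0.072]
side cup_mid 0.81 [ 0.587 -0.232  0.048]
side jar 0.93 [ 0.422 -0.078  0.058]
side bottle 0.66 [0.709 0.24  0.079]
```

```bash
python3 -c "
from workcell import manip
print(manip.hand_in())"
```

```text
the job is handed in; nothing more can be done
None
```

The station is set up and handed in at about 37 s: both bearers, the mould, the deckle and the cup are placed as asked, and the jar and bottle read where they started; I viewed 17 pictures, over the limit of 14, and checked the cup's final placing by measurement only.

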